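Stroke shut the lids of a tooth case

ROBOT

A 6-joint arm with a two-finger parallel gripper is mounted at the origin on the work surface. World frame = base frame: x ahead of the robot, y to its left, z up, the work surface at z = 0. Lengths are in m, angles in rad, forces in N, time in s.
With the tool pointing down it reaches from about 0.325 to 0.9 m from the base axis. Payload 3.5 kg.
Tool frame: the origin (TCP) lies between the finger pads; the fingertips stand ctrl.tip_extent ahead of it and the grasp point (between the pads) lies 2 mm behind it (ctrl.tip_extent is the distance from the TCP to the fingertips, in m); z points along the fingers, y is the line along which they close (so a half turn about z gives the same grasp; the last joint's range is limited). The gripper opens to 85 mm and grips with 20 to 120 N. Pads are 22 mm wide; open, the fingers measure 114 mm over their backs; the gripper's body (76 mm by 85 mm) begins 54 mm behind the grasp point. The pads swing forward as they close: fully open they stand 13 mm farther back than shut.
Start: joints at [-1.269, 0.276, -0.026, 1.268, 0, 1.467], TCP at [0.246, -0.574, 0.248] pointing down, gripper open.
Joint ranges: [-3.12, 3.12], [-0.85, 1.88], [-1.08, 1.24], [-1.95, 2.15], [-1.57, 1.53], [-3.14, 3.14]. Speed limits (rad/s): [2.57, 2.57, 3.14, 3.14, 3.14, 3.14].

INTERFACE

Orientations are given as a unit quaternion [x, y, z, w].
In Python, from rig import ctrl gives the robot as it stands. Calls block until the motion is done:
- ctrl.move_pose(position, orientation): joint-space move of the TCP to a pose.
- ctrl.move_straight(position, rotation=None, max_speed=0.15, max_force=None): straight line of the TCP; rotation=None keeps the orientation; max_speed is the mean speed in m/s. With max_force (N) it stops when the force on the tool has changed by that much, and returns True; else False.
- ctrl.move_joints(angles): joint-space move.
- ctrl.gripper_to(opening, newtons=None): opening from 0.0 (shut) to 1.0 (fully open); newtons is the grip in N (None keeps the last); returns when the fingers have stopped.
- ctrl.wait(seconds).
- ctrl.inverse_kinematics(position, orientation): joint angles nearest the present ones, or None.
- ctrl.read_state(): the state.
- ctrl.capture(name): name is "side" or "top"; returns a dict with "img" (420x560x3 uint8, red, green, blue), "range_z" (420x560 float32, m along the optical axis (not along the pixel's ray), 0 where there is no reading), "fov_y" (degrees; the focal length in pixels is half the picture's height over the tangent of half this angle, whatever the lens; pixels are square), "cx", "cy" (the principal point, pixels), "k1" (the pictures are not rectified: a ray, as slopes to the right and down, at radius r is drawn at 1 + k1 r^2 times it, then the intrinsics apply), "eye" and "orientation" of the camera in the world. Camera axes: x right, y down, z forward; pixel columns grow to the right and rows downward; lengths in m; the calibration is good to about 2 mm. A picture is of the moment at which its call begins.
A pose or a line that the arm cannot do raises ctrl.PlanningError and nothing moves.
- ctrl.job_done(): hands the job in; it is judged then, once.
The state is a dict: "time_s": time; "q": joint angles; "joint_vel": joint speeds; "tau": joint torques, N m; "eef_pos": TCP position; "tool_rot": TCP orientation; "force": force on the tool from outside, world axes, zero at the start; "torque": the same for the moment, N m; "grip_width": opening from 0.0 (shut) to 1.0 (fully open); "grasp_force": force on a finger pad.
Only numpy, scipy, OpenCV 4.12 (cv2) and the standard library are available. Lean on these libraries where they do the work, as an engineer would, in place of code of your own. Each camera call takes 0.05 s, during which the arm holds its last target. There are 200 camera calls.

TASK

Close the strip case of denture teeth on the lab bench: starting from its red end, run your fingertips lightly along the top of the row so that the five blue lids are pushed shut one after another, from the lid next to the red plate to the last, each fully down. Only stroke it: do not pick up, tip or push the case out of its place or press hard on it, leave everything else on the bench where it stands, and finish with the hand clear.

Things in the scene. Friction and masses are not known exactly. Their poses are not given: they have to be found in the camera images.
- case: white strip case with five blue flip lids (white line by each free edge) in a row, 224 x 44 mm, on a steel foot 244 x 90 x 8 mm, 1.5 to 2.1 kg, 37 mm high when shut. Origin: centre of underside. Along its +x: red plate (x -112 to -72 mm), five 34 mm compartments, each a fixed 3 mm white strip then a lid, grey plate (x +98 to +112). Plates, strips and free edges of shut lids are level, 37 mm up
- red_top (a point): centre of the top face of the red plate of the strip case (40 x 44 mm, rigid), at x -92 mm and 37 mm above the case's underside; the side of the row where to begin
- lid1 (a joint): opening angle (rad) of blue lid 1 of 5, counted from the red plate: 0 shut, starts 0.35 to 0.85, at most 1.2. Flat rigid flap, 30 mm long, 44 wide, hinged at case x = -68.8 mm, 34.5 mm up, on its edge towards the red plate; the free edge, away from the red plate, stands up. Shut, it slopes up 2.5 mm from hinge to free edge. Stays where left; about 0.2 N at the free edge moves it
- lid2 (a joint): opening angle (rad) of blue lid 2 of 5, counted from the red plate: 0 shut, starts 0.35 to 0.85, at most 1.2. Flat rigid flap, 30 mm long, 44 wide, hinged at case x = -34.8 mm, 34.5 mm up, on its edge towards the red plate; the free edge, away from the red plate, stands up. Shut, it slopes up 2.5 mm from hinge to free edge. Stays where left; about 0.2 N at the free edge moves it
- lid3 (a joint): opening angle (rad) of blue lid 3 of 5, counted from the red plate: 0 shut, starts 0.35 to 0.85, at most 1.2. Flat rigid flap, 30 mm long, 44 wide, hinged at case x = -0.8 mm, 34.5 mm up, on its edge towards the red plate; the free edge, away from the red plate, stands up. Shut, it slopes up 2.5 mm from hinge to free edge. Stays where left; about 0.2 N at the free edge moves it
- lid4 (a joint): opening angle (rad) of blue lid 4 of 5, counted from the red plate: 0 shut, starts 0.35 to 0.85, at most 1.2. Flat rigid flap, 30 mm long, 44 wide, hinged at case x = +33.2 mm, 34.5 mm up, on its edge towards the red plate; the free edge, away from the red plate, stands up. Shut, it slopes up 2.5 mm from hinge to free edge. Stays where left; about 0.2 N at the free edge moves it
- lid5 (a joint): opening angle (rad) of blue lid 5 of 5, counted from the red plate: 0 shut, starts 0.35 to 0.85, at most 1.2. Flat rigid flap, 30 mm long, 44 wide, hinged at case x = +67.2 mm, 34.5 mm up, on its edge towards the red plate; the free edge, away from the red plate, stands up. Shut, it slopes up 2.5 mm from hinge to free edge. Stays where left; about 0.2 N at the free edge moves it
- jar: small amber glass jar with a white cap, 38 mm across and 45 mm tall; origin under its centre. Stands near the case. Leave it alone
- cast: white plaster cast of a dental arch, 50 x 62 mm, 25 mm tall; origin under its centre. Lies near the case. Leave it alone
- knife: wax knife, 150 mm long, wooden handle and steel blade, 12 mm wide, lying flat near the case; origin under its middle, x along it towards the blade. Leave it alone
- bowl: green mixing bowl, 110 mm across, 55 mm tall. Leave it alone
- bottle: amber bottle with a white cap, 52 mm across, 120 mm tall. Leave it alone
- cup: white ceramic cup, 60 mm across, 55 mm tall. Leave it alone

How it is judged:
On the way, in this order (a step that is already met when the one before it is completed fails the run):
1. the first lid from the red end is shut (under 0.08 rad) with the fingers on the case (value of joint lid1 below 0.08 rad and contact force between the fingers and case above 0.05 N).
2. the second lid from the red end is shut (under 0.08 rad) with the fingers on the case (value of joint lid2 below 0.08 rad and contact force between the fingers and case above 0.05 N).
3. the third lid from the red end is shut (under 0.08 rad) with the fingers on the case (value of joint lid3 below 0.08 rad and contact force between the fingers and case above 0.05 N).
4. the fourth lid from the red end is shut (under 0.08 rad) with the fingers on the case (value of joint lid4 below 0.08 rad and contact force between the fingers and case above 0.05 N).
5. the fifth lid from the red end is shut (under 0.08 rad) with the fingers on the case (value of joint lid5 below 0.08 rad and contact force between the fingers and case above 0.05 N).
At the end, for the whole second after the job is handed in: All five lids are shut to within 0.08 rad (2.4 mm at the free edge), the case stands flat on the bench, at rest, within 15 mm of where it was, and every other thing is within 20 mm of where it was (value of joint each of lid1, lid2, lid3, lid4, lid5 below 0.08 rad and distance of case from where it was at the start of the episode below 0.015 m and height (world z) of case below 0.004 m and angle between case's own z axis and vertical below 0.05 rad and linear speed of case below 0.02 m/s and distance of each of jar, cast, knife, bowl, bottle, cup from where it was at the start of the episode below 0.02 m); the robot touches nothing.
It fails at once if the case is lifted (more than 12 mm) or tipped (more than 0.2 rad) (height (world z) of case above 0.012 m or angle between case's own z axis and vertical above 0.2 rad).
It fails at once if the case is pushed more than 25 mm out of its place (distance of case from where it was at the start of the episode above 0.025 m).
It fails at once if the case is pressed hard (more than 45 N) (contact force between any of the arm, the fingers and case above 45 N).
It fails at once if another thing is lifted, knocked or shoved by more than 25 mm (distance of any of jar, cast, knife, bowl, bottle, cup from where it was at the start of the episode above 0.025 m).
It also fails if it takes over 40 s, if anything falls off the work surface, if the arm or the gripper's body presses on something with over 40 N, if the wrist force passes 120 N, or if a joint passes its speed limit or range.

## Working session

There is one attempt and no reset: what is moved stays moved. The work goes in short steps, each a Python script; the robot and the scene stay as the last script left them, time stands still between calls to the robot, and variables do not carry over. Pictures are saved under pics/ and viewed, at most 10 in all, crops included, and the job is handed in when it is done.

```bash
ls; mkdir -p pics; cat > h.py <<'E'
import numpy as np, cv2
from scipy.spatial.transform import Rotation as R
def cloud(c):
    h,w=c["img"].shape[:2]; f=h/2/np.tan(np.radians(c["fov_y"])/2)
    K=np.array([[f,0,c["cx"]],[0,f,c["cy"]],[0,0,1.]])
    u,v=np.meshgrid(np.arange(w),np.arange(h))
    p=cv2.undistortPoints(np.stack([u,v],-1).reshape(-1,1,2).astype(np.float64),K,np.array([c["k1"],0,0,0.])).reshape(h,w,2)
    d=np.dstack([p,np.ones((h,w))])@R.from_quat(c["orientation"]).as_matrix().T
    return d,np.array(c["eye"])+d*c["range_z"][...,None]
E
python3 - <<'E'
from rig import ctrl
import cv2,pickle
for n in("side","top"):
    c=ctrl.capture(n); pickle.dump(c,open(n+".pkl","wb")); cv2.imwrite(f"pics/{n}0.png",c["img"][...,::-1])
    print(n,c["eye"],c["orientation"],c["fov_y"],c["k1"])
print(ctrl.tip_extent,ctrl.read_state())
E
```

```text
pics
side [0.01952544 1.13621115 1.18821798] [-0.17967646  0.89847523 -0.39266151  0.07921848] 42.498113982320085 -0.04336178905348908
top [0.39391847 0.01977216 1.01784738] [ 0.71453031 -0.69751331  0.04005507 -0.03629335] 56.46810847254974 -0.06409758257804271
0.017 {'time_s': 0.1, 'q': array([-1.26939524e+00,  2.77099753e-01, -2.77427981e-02,  1.26801231e+00,
       -7.29726161e-06,  1.46736877e+00]), 'joint_vel': array([-9.94562444e-05, -1.42716753e-03,  2.85810456e-03,  1.34276330e-03,
       -5.21695992e-04,  1.53635952e-03]), 'tau': array([ 1.83664251e-04, -4.46708608e+01,  2.96128410e+01,  8.47874471e-03,
       -3.45695082e-05,  1.12453492e-06]), 'eef_pos': array([ 0.24593514, -0.57384512,  0.24724535]), 'tool_rot': array([ 9.79583551e-01,  2.01034842e-01, -1.05348372e-04, -1.02386895e-03]), 'force': array([ 0.36918317, -0.91979524,  0.31497424]), 'torque': array([ 0.0192604 , -0.04691381, -0.01124846]), 'grasp_force': 0.0, 'grip_width': 0.9995983958242401}
```

View pics/top0.png

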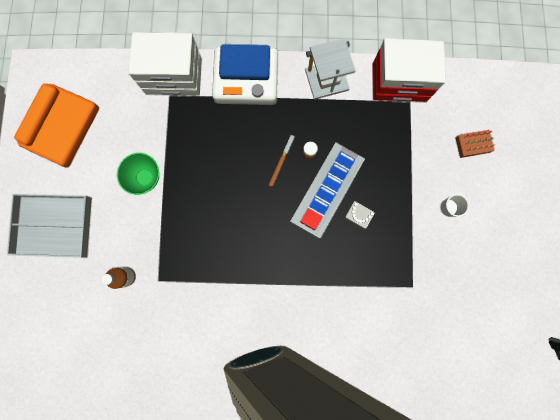

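View pics/side0.png

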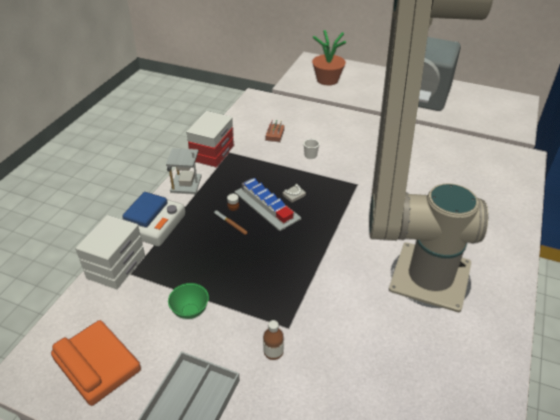

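The top view shows the case with its red plate at pixel (312,219) and its far end at about (348,150). The jar is at (310,149), the cast at (361,214) and the knife at about (282,160). In the side view the red plate is at (284,213). Next I measure the plate and the row.

```bash
python3 - <<'E'
from h import *
import pickle
S={}
for n,box in(("top",(280,135,380,245)),("side",(225,165,310,235))):
    c=pickle.load(open(n+".pkl","rb")); d,P=cloud(c); h=cv2.cvtColor(c["img"],cv2.COLOR_RGB2HSV)
    x0,y0,x1,y1=box; m=np.zeros(h.shape[:2],bool); m[y0:y1,x0:x1]=1
    H,s,v=h[...,0],h[...,1],h[...,2]
    red=m&((H<8)|(H>172))&(s>150)&(v>120); blue=m&(H>100)&(H<130)&(s>120)
    # largest red blob
    k,l,st,ce=cv2.connectedComponentsWithStats(red.astype(np.uint8)); i=1+st[1:,4].argmax(); r=l==i
    top=r&(P[...,2]>np.median(P[r][:,2])-.004)
    print(n,"red",ce[i],st[i,4],"z",np.percentile(P[r][:,2],[10,50,90]),"mean",P[top].mean(0))
    px=cv2.undistortPoints
    ray=d[top].mean(0); S[n]=(np.array(c["eye"]),ray/np.linalg.norm(ray))
    k,l,st,ce=cv2.connectedComponentsWithStats(blue.astype(np.uint8))
    for j in range(1,k):
        if st[j,4]>15: q=P[l==j]; print(" blue",ce[j],st[j,4],q.mean(0).round(4),"z max",q[:,2].max().round(4), "min",q[:,2].min().round(4))
    # foot + case: everything 4mm..80mm above table in box, foot only z 4..14mm
    z=P[...,2]
    if n=="top":
        f=(m&(z>.004)&(z<.09)).astype(np.uint8); k,l,st,ce=cv2.connectedComponentsWithStats(f)
        i=l[int(219),312]; q=P[l==i]; pts=q[:,:2].astype(np.float32); rc=cv2.minAreaRect(pts); print("foot rect",rc, st[i,4])
        g=(m&(s<60)&(v>110)&(z>.003)&(z<.014)); g&=l==i; print("foot z",np.median(z[g]),"rect",cv2.minAreaRect(P[g][:,:2].astype(np.float32)))
        for nm,(a,b) in dict(jar=(310,149),cast=(361,214)).items(): print(nm,P[b,a], [P[l==t].mean(0).round(3) for t in [l[b,a]]], z[b-10:b+10,a-10:a+10].max())
        print("table z",np.median(z[250:270,200:280]))
(e1,d1),(e2,d2)=S["top"],S["side"]
t=np.linalg.lstsq(np.c_[d1,-d2],e2-e1,rcond=None)[0]; a,b=e1+t[0]*d1,e2+t[1]*d2
print("triang red",(a+b)/2,"gap",np.linalg.norm(a-b))
E
```

```text
top red [311.21317829 218.85271318] 258 z [0.03545972 0.03786057 0.03995826] mean [ 0.48378234 -0.06098542  0.04173213]
 blue [344.07894737 160.75      ] 152 [ 0.6332 -0.1418  0.0477] z max 1.0178 min 0.0334
 blue [337.84459459 172.15540541] 148 [ 0.6042 -0.1267  0.0431] z max 0.053 min 0.0323
 blue [331.24675325 183.27272727] 154 [ 0.5744 -0.1096  0.0465] z max 1.0178 min 0.0088
 blue [324.875      194.82894737] 152 [ 0.5443 -0.0937  0.0477] z max 1.0178 min 0.0082
 blue [318.25657895 206.32894737] 152 [ 0.514  -0.0767  0.0542] z max 1.0178 min 0.0095
foot rect ((0.5694333910942078, -0.10574105381965637), (0.09887555241584778, 0.2539149820804596), 61.37655258178711) 3182
foot z 0.008663724102694337 rect ((0.566078782081604, -0.10537853837013245), (0.09053143113851547, 0.24518966674804688), 61.6065788269043)
jar [ 0.66195091 -0.05479421  0.04551872] [array([ 0.662, -0.053,  0.038])] 0.052169602889828526
cast [ 0.50159898 -0.19179262  0.01555465] [array([ 0.5  , -0.187,  0.018])] 1.0178473823604113
table z 0.0012462799375836386
side red [284.70909091 212.15454545] 110 z [0.03185475 0.03518459 0.038255  ] mean [ 0.48294107 -0.05734432  0.03543126]
 blue [255.49137931 186.53448276] 116 [ 0.6143 -0.1244  0.0486] z max 1.1882 min -0.0055
 blue [264.56896552 193.87931034] 58 [ 0.5769 -0.1134  0.0373] z max 0.0474 min -0.0043
 blue [274.34108527 202.25581395] 129 [ 0.5305 -0.0859  0.0382] z max 0.0499 min -0.006
triang red [ 0.48472293 -0.0618285   0.03103866] gap 6.092344374928809e-05
```

```bash
cat >> h.py <<'E'
C=np.array([.5661,-.1054]); yaw=np.radians(-28.4); U=np.array([np.cos(yaw),np.sin(yaw)])
QT=(R.from_euler('z',yaw)*R.from_euler('x',np.pi)).as_quat()
def at(x,z): return [*(C+U*x),z]
E
python3 - <<'E'
from h import *
from rig import ctrl
s=ctrl.read_state()
ctrl.gripper_to(0.0,20)
ctrl.move_pose(at(-.094,.13),QT)
ctrl.move_straight(at(-.094,.070),max_speed=.1)
ctrl.wait(.3)
F0=np.mean([ (ctrl.wait(.02),ctrl.read_state()["force"])[1] for _ in range(10)],0)
hit=ctrl.move_straight(at(-.094,.048),max_speed=.02,max_force=2.0)
ctrl.wait(.2); s=ctrl.read_state(); print(hit,F0,s["force"],s["eef_pos"],s["eef_pos"][2]-.017,s["time_s"],s["q"],s["grip_width"])
np.save("F0.npy",F0)
c=ctrl.capture("top"); cv2.imwrite("pics/t1.png",cv2.resize(c["img"][110:270,230:430,::-1],None,fx=3,fy=3))
E
```

```text
True [ 0.24412754 -0.03063949  0.04333825] [-0.04099261 -0.36150704  4.67697151] [ 0.48323836 -0.06065035  0.05403427] 0.037034270836777884 6.6833 [-2.57664481e-01  2.26899706e-01 -5.50279233e-01  7.93984398e-01
 -2.91008238e-05 -2.90359194e+00] -0.00048110495842818186
```

View pics/t1.png

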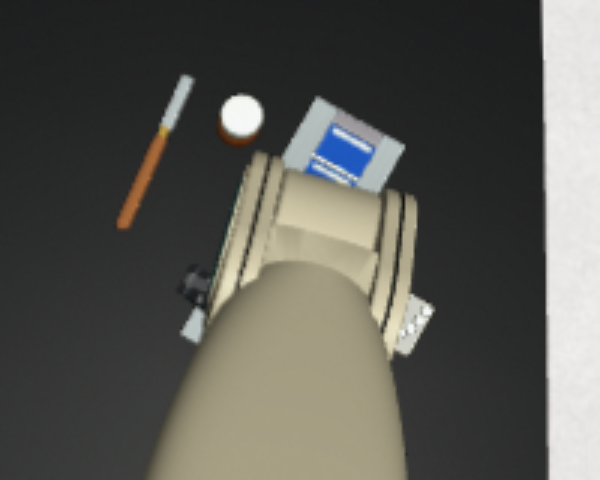

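The picture shows the fingers on the red plate at the lower left of the row, with the jar (240,118) and cast (415,322) untouched. Contact came at a tip height of 37.0 mm. I'll stroke now, trimming the height by force.

```bash
python3 - <<'E'
from h import *
from rig import ctrl
F0=np.load("F0.npy"); z=.0540; zmin,zmax=.0525,.0555
for x in np.r_[np.arange(-.086,.100,.008),.100]:
    hit=ctrl.move_straight(at(x,z),max_speed=.03,max_force=12)
    s=ctrl.read_state(); f=s["force"]-F0
    e=s["eef_pos"]; rel=e[:2]-C
    print(f"{x:.3f} {rel@U:.3f} z {z:.5f} {e[2]:.5f} Fz {f[2]:.2f} Fa {f[:2]@U:.2f} t {s['time_s']:.1f}",hit)
    if hit or abs(f[:2]@U)>6 or f[2]>12: break
    z=float(np.clip(z+np.clip((f[2]-3)*6e-5,-3e-4,3e-4),zmin,zmax))
E
```

```text
-0.086 -0.094 z 0.05400 0.05406 Fz 5.19 Fa -0.85 t 7.0 True
```

```bash
python3 - <<'E'
from h import *
from rig import ctrl
F0=np.load("F0.npy")
def rd(t):
    ctrl.wait(.1); s=ctrl.read_state(); f=s["force"]-F0; e=s["eef_pos"]; print(t,f"x {(e[:2]-C)@U:.4f} z {e[2]:.5f} Fz {f[2]:.2f} Fa {f[:2]@U:.2f} t {s['time_s']:.1f}"); return f
ctrl.move_straight(at(-.094,.0575),max_speed=.03); rd("up")
for z in (.0545,.0542,.0540,.0538,.0536,.0534):
    ctrl.move_straight(at(-.094,z),max_speed=.02)
    if rd(z)[2]>2.5: break
E
```

```text
up x -0.0944 z 0.05720 Fz 0.14 Fa 0.53 t 7.3
0.0545 x -0.0942 z 0.05436 Fz 0.52 Fa -0.55 t 7.7
0.0542 x -0.0940 z 0.05421 Fz -0.01 Fa -0.17 t 8.1
0.054 x -0.0940 z 0.05407 Fz 1.36 Fa -0.87 t 8.4
0.0538 x -0.0939 z 0.05406 Fz 5.64 Fa -2.56 t 8.8
```

```bash
python3 - <<'E'
from h import *
from rig import ctrl
F0=np.load("F0.npy"); z=.0539
for x in np.r_[np.arange(-.088,.100,.006),.100]:
    ctrl.move_straight(at(x,z),max_speed=.03)
    s=ctrl.read_state(); f=s["force"]-F0; e=s["eef_pos"]
    print(f"{x:.3f} {(e[:2]-C)@U:.4f} z {z:.5f} {e[2]:.5f} Fz {f[2]:.2f} Fa {f[:2]@U:.2f} t {s['time_s']:.1f}")
    if abs(f[:2]@U)>5 or f[2]>12: break
    z=float(np.clip(z+np.clip((f[2]-3)*3e-5,-1e-4,2e-4),.0530,.0550))
E
```

```text
-0.088 -0.0936 z 0.05390 0.05398 Fz 18.90 Fa -12.96 t 9.1
```

The fingers stuck to the plate: friction is high and the sideways push drove the load up. I'll lift off and glide about 0.5 mm above the top, so only the raised lids are touched. At the end of each lid I'll add one gentle vertical touch.

```bash
cat > go.py <<'E'
from h import *
from rig import ctrl
F0=np.load("F0.npy")
def rd(t):
    s=ctrl.read_state(); f=s["force"]-F0; e=s["eef_pos"]; print(t,f"x {(e[:2]-C)@U:.4f} z {e[2]:.5f} Fz {f[2]:.2f} Fa {f[:2]@U:.2f} t {s['time_s']:.1f}"); return f
H=.0546
def lid(xa,xb):
    for x in np.linspace(xa,xb,4)[1:]:
        ctrl.move_straight(at(x,H),max_speed=.03)
        f=rd(f"to {x:.3f}")
        if abs(f[:2]@U)>5 or abs(f[2])>8: return False
    for z in (.0542,.0540,.0539,.0538,.0537):
        ctrl.move_straight(at(xb,z),max_speed=.02); ctrl.wait(.05)
        if rd(f" dip {z}")[2]>1.2: break
    ctrl.move_straight(at(xb,H),max_speed=.02); return True
E
python3 - <<'E'
from go import *
ctrl.move_straight(at(-.094,.058),max_speed=.03); rd("up")
ctrl.move_straight(at(-.094,H),max_speed=.03); rd("hover")
print(lid(-.094,-.047))
c=ctrl.capture("top"); d,P=cloud(c); h=cv2.cvtColor(c["img"],cv2.COLOR_RGB2HSV)
c2=ctrl.capture("side"); cv2.imwrite("pics/s2.png",cv2.resize(c2["img"][140:250,210:330,::-1],None,fx=5,fy=5,interpolation=cv2.INTER_CUBIC))
E
```

```text
up x -0.0937 z 0.05794 Fz -0.16 Fa -0.29 t 9.5
hover x -0.0940 z 0.05425 Fz -0.60 Fa -1.06 t 9.8
to -0.078 x -0.0784 z 0.05454 Fz 0.09 Fa 0.24 t 10.5
to -0.063 x -0.0624 z 0.05460 Fz 0.22 Fa -0.23 t 11.1
to -0.047 x -0.0469 z 0.05455 Fz 0.15 Fa 0.71 t 11.8
 dip 0.0542 x -0.0472 z 0.05415 Fz 0.14 Fa 0.32 t 12.1
 dip 0.054 x -0.0472 z 0.05400 Fz 0.77 Fa -1.07 t 12.4
 dip 0.0539 x -0.0472 z 0.05397 Fz 1.87 Fa -1.70 t 12.7
True
```

View pics/s2.png

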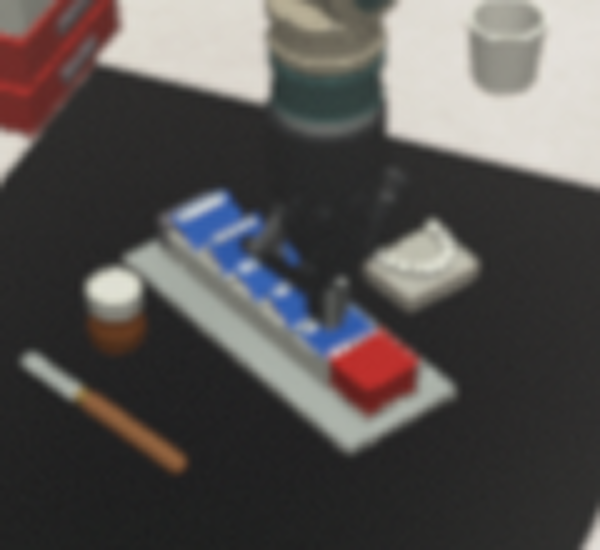

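In the side view the fingertips stand on lid 1 at about (335,320), next to the red plate, and the lid lies flat. The lids beyond it are still up and the case hasn't moved. I'll continue with lids 2–5.

```bash
python3 - <<'E'
from go import *
x=-.047
for xb in (-.013,.021,.055,.091):
    if not lid(x,xb): break
    x=xb
else:
    ctrl.move_straight(at(x,.12),max_speed=.15)
    s=ctrl.read_state(); p=s["eef_pos"]
    ctrl.move_joints([s["q"][0]-.9,*s["q"][1:]])
rd("end")
c=ctrl.capture("top"); d,P=cloud(c); v=c["img"][110:270,230:430,::-1]
cv2.imwrite("pics/t3.png",cv2.resize(v,None,fx=3.7,fy=3.7,interpolation=cv2.INTER_CUBIC))
c2=ctrl.capture("side"); cv2.imwrite("pics/s3.png",cv2.resize(c2["img"][140:250,210:330,::-1],None,fx=5,fy=5,interpolation=cv2.INTER_CUBIC))
E
```

```text
to -0.036 x -0.0353 z 0.05463 Fz 0.70 Fa -0.60 t 13.6
to -0.024 x -0.0239 z 0.05468 Fz 1.22 Fa 0.75 t 14.1
to -0.013 x -0.0128 z 0.05460 Fz 0.93 Fa 0.42 t 14.6
 dip 0.0542 x -0.0132 z 0.05415 Fz 0.25 Fa -0.58 t 14.9
 dip 0.054 x -0.0132 z 0.05403 Fz 0.47 Fa -0.89 t 15.2
 dip 0.0539 x -0.0131 z 0.05398 Fz 2.60 Fa -1.18 t 15.5
to -0.002 x -0.0013 z 0.05459 Fz 0.23 Fa -0.58 t 16.3
to 0.010 x 0.0101 z 0.05468 Fz 1.09 Fa -0.65 t 16.8
to 0.021 x 0.0212 z 0.05454 Fz 0.23 Fa 0.74 t 17.4
 dip 0.0542 x 0.0208 z 0.05415 Fz -0.25 Fa -0.47 t 17.7
 dip 0.054 x 0.0208 z 0.05403 Fz -0.07 Fa -0.94 t 18.0
 dip 0.0539 x 0.0208 z 0.05398 Fz 2.84 Fa -0.45 t 18.3
to 0.032 x 0.0329 z 0.05463 Fz -0.59 Fa -1.07 t 19.0
to 0.044 x 0.0441 z 0.05467 Fz -0.01 Fa 0.08 t 19.6
to 0.055 x 0.0552 z 0.05454 Fz -0.07 Fa -0.36 t 20.1
 dip 0.0542 x 0.0548 z 0.05416 Fz -0.22 Fa -0.30 t 20.4
 dip 0.054 x 0.0548 z 0.05405 Fz 0.51 Fa -1.01 t 20.7
 dip 0.0539 x 0.0549 z 0.05401 Fz 2.43 Fa -1.82 t 21.0
to 0.067 x 0.0674 z 0.05458 Fz -0.75 Fa -0.25 t 21.8
to 0.079 x 0.0794 z 0.05470 Fz -0.11 Fa 0.29 t 22.3
to 0.091 x 0.0911 z 0.05451 Fz -0.14 Fa -0.05 t 22.9
 dip 0.0542 x 0.0908 z 0.05416 Fz 0.85 Fa -0.29 t 23.2
 dip 0.054 x 0.0908 z 0.05411 Fz 0.48 Fa -1.63 t 23.5
 dip 0.0539 x 0.0909 z 0.05409 Fz 3.61 Fa -2.60 t 23.8
end x -0.0121 z 0.11965 Fz -0.33 Fa -0.15 t 26.7
```

View pics/t3.png

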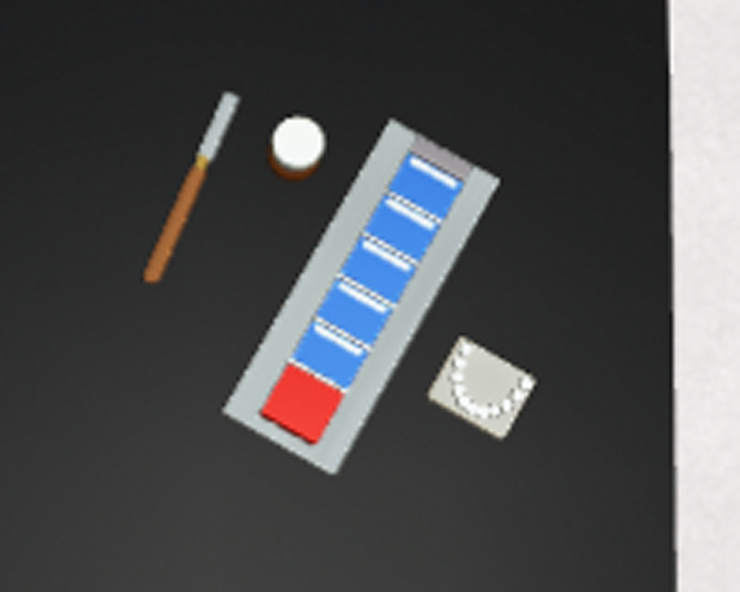

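View pics/s3.png

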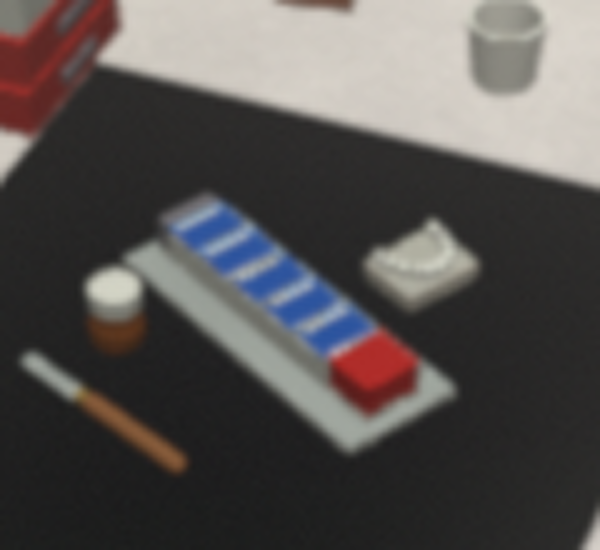

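Both views show all five lids flat, from about (330,360) to (435,170) in the top crop. The case, jar, cast and knife are in place, and the hand is clear.

```bash
python3 -c "
from rig import ctrl
print(ctrl.job_done())"
```

```text
the job is handed in; nothing more can be done
None
```

All five lids look fully shut in both final camera views, pushed down one after another from the red end; the case and the things beside it look unmoved, the hand is clear, and the job is handed in (no verdict was returned).

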